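# Lay the torch in its bench stand and latch the keeper

## Task

Put the standing torch away: lay it on its side in the sloping grey cradle, lens end down against the cradle's end stop, lowering it in by hand rather than dropping it. Then swing the steel keeper bar down over its barrel until it snaps fully home in its catch, and leave the other things on the bench where they are.

Things in the scene. Friction and masses are not known exactly. Their poses are not given: they have to be found in the camera images.
- torch: dark metal torch, 165 mm long, about 0.2 kg, standing on its wide lens end. Head of diameter 50 mm for 34 mm from the lens face, tapering to the round barrel of diameter 34 mm, which runs from 50 mm to the tail. Origin: centre of the lens face; z runs along the axis to the tail. Centre of mass about 66 mm from the lens face.
- torch_tail (a point): centre of the torch's tail end, 165 mm from the lens face
- stand: the stand's base plate, 165 x 150 x 12 mm, bolted down. Origin on the bench, 75 mm horizontally from the saddle's origin towards the tail; x level in the tail direction, y towards the hinge; the plate spans x -100 to 65 mm
- saddle: sloping cradle of the grey plastic stand, fixed. Origin: where the laid torch's lens face centre goes, on the face of the end stop, 55 mm above the bench; x: axis of the laid torch towards its tail, rising 15 degrees; y: level, towards the keeper's hinge; z: square to both, up. End stop: plate in the plane x = 0, 60 mm wide, z -44 to +12 mm. Beyond x = 84 mm the barrel overhangs freely.
- head_block (a point): middle of the 90-degree V-block for the head, on the laid torch's axis: x 8 to 24 mm in the saddle's frame, plates reaching out to y +-34 mm at z -5 mm
- barrel_block (a point): middle of the 90-degree V-block for the barrel, on the laid torch's axis: x 72 to 84 mm in the saddle's frame, plates reaching out to y +-27 mm at z -1 mm
- catch (a point): nose of the keeper's sprung catch, on a column 22 mm wide (along the saddle's x) at y -62 to -74 mm, whose top is at z 38 mm in the saddle's frame. The shut bar's free end sits under this nose.
- keeper (a joint): hinge angle of the steel keeper bar: 0 is shut (flat across the barrel, 1.5 mm above it, pointing along the saddle's -y), growing as it opens; 1.57 is square up from the cradle, at most 2.1 leaning outwards. Axis along the saddle's x through point keeper_hinge. A stiff hinge: it stays where it is left. The catch is passed at about 0.07 rad, with about 6 N at the grip.
- keeper_hinge (a point): the keeper's hinge: at x 59, y 46, z 22.5 mm in the saddle's frame. Its axes turn with the bar: x along the hinge, the steel bar (14 mm wide, 8 mm thick, 98 mm long) runs along its -y, and z points to the bar's outer face (up when shut).
- keeper_grip (a point): on the keeper's white grip post, which stands 42 mm out of the bar's outer face and is 14 mm wide along the hinge axis, 12 mm the other way. The point lies on its centreline, 80 mm along the bar from the hinge, 32 mm out from the bar's middle, 14 mm short of the post's end; axes as point keeper_hinge.
- mug: white mug, 90 mm tall, 80 mm across, bystander; origin: centre of its underside
- jar: clear jar with black cap, 85 mm tall, 60 mm across, bystander; origin: centre of its underside
- tape: cardboard-brown roll of tape lying flat, 100 mm across, 45 mm tall, bystander; origin: centre of its underside
- screwdriver: screwdriver lying beside the stand, 190 mm long, bystander; lies along its x
- battery: black tool battery, 110 x 70 x 65 mm, bystander; origin: centre of its underside
- parts_tray: white open parts tray, 100 x 170 x 40 mm, bystander; origin: centre of its underside
- glue_sticks: bundle of three pale glue sticks, 160 mm long, bystander; lies along its x
Mind the look-alikes: they are no part of the job. Of the things like the torch, leave any that is yellow; of the rest the larger one is meant.

How it is judged (in metres and radians):
On the way, in this order (a step that is already met when the one before it is completed fails the run):
1. the torch lies low in the cradle (within 12 mm of its seat) while the fingers still hold it (x of torch in the frame of saddle between -0.006 and 0.025 m and y of torch in the frame of saddle between -0.012 and 0.012 m and z of torch in the frame of saddle between -0.008 and 0.012 m and y of torch_tail in the frame of saddle between -0.02 and 0.02 m and z of torch_tail in the frame of saddle between -0.02 and 0.02 m and x of torch_tail in the frame of saddle above 0.15 m and contact force between the fingers and torch above 0.5 N), for 0.05 s.
2. the keeper bar is shut past its catch over the seated torch (x of torch in the frame of saddle between -0.004 and 0.01 m and y of torch in the frame of saddle between -0.004 and 0.004 m and z of torch in the frame of saddle between -0.004 and 0.004 m and y of torch_tail in the frame of saddle between -0.007 and 0.007 m and z of torch_tail in the frame of saddle between -0.007 and 0.007 m and x of torch_tail in the frame of saddle above 0.15 m and value of joint keeper below 0.04 rad), for 0.2 s.
At the end, for the whole second after the job is handed in: The torch lies still in the cradle: lens face within 10 mm of the end stop, centred on the V-blocks' axis within 4 mm at the lens and 7 mm at the tail; the keeper bar is shut past its catch (joint below 0.04 rad) (all of step 2 and linear speed of torch below 0.02 m/s); the robot touches nothing.
It fails at once if the mug, the jar or the tape roll is moved more than 30 mm or tipped over (distance of any of mug, jar, tape from where it was at the start of the episode above 0.03 m or angle between any of mug, jar, tape's own z axis and vertical above 0.6 rad).
It fails at once if the screwdriver, the battery, the parts tray or the glue sticks are moved more than 30 mm (distance of any of screwdriver, battery, parts_tray, glue_sticks from where it was at the start of the episode above 0.03 m).
It also fails if it takes over 61 s, if anything falls off the work surface, if the arm or the gripper's body presses on something with over 40 N, if the wrist force passes 120 N, or if a joint passes its speed limit or range.

## Robot

A 6-joint arm with a two-finger parallel gripper is mounted at the origin on the work surface. World frame = base frame: x ahead of the robot, y to its left, z up, the work surface at z = 0. Lengths are in mm, angles in rad, forces in N, time in s.
With the tool pointing down it reaches from about 275 to 1000 mm from the base axis. Payload 8.4 kg.
Tool frame: the origin (TCP) lies where the fingers leave the gripper's body, on its centre line; the fingertips stand 73 mm ahead of it and the grasp point (between the pads) lies 54 mm ahead of it (grip_point_offset is the distance from the TCP to the grasp point, in mm); z points along the fingers, y is the direction in which the jaws open and shut (so a half turn about z gives the same grasp; the last joint's range is limited). The gripper opens to 85 mm and grips with 20 to 120 N. Pads are 22 mm wide; open, the fingers measure 114 mm over their backs; the gripper's body (76 mm by 85 mm) begins 54 mm behind the grasp point. The pads swing forward as they close: fully open they stand 13 mm farther back than shut.
Start: joints at [-0.002, 0.353, 1.633, -0, 1.155, -0.002], TCP at [625.003, -0, 303.881] pointing down, gripper open.
Joint ranges: [-2.63, 2.63], [-0.92, 2.1], [0.06, 2.66], [-1.3, 4.44], [0, 2.69], [-3.02, 3.02]. Speed limits (rad/s): [2.22, 2.22, 2.79, 3.14, 3.14, 3.14].

## Interface

Orientations are given as [roll, pitch, yaw] about the fixed x, y, z axes, in that order (R = Rz(yaw) Ry(pitch) Rx(roll)).
In Python, from rig import sense, grab_frame, sign_off, grip_point_offset gives the robot as it stands. The module is installed in compiled form; this text tells all that it offers.
- The arm moves only by the tool drive_tool, never from a script. Its argument "targets" is one flat list of numbers, 7 for each row, row after row: the shift along the tool's x, y, z in m, then the turn, a rotation vector about the tool's x, y, z in rad, then the opening, from 0 (shut) to 1 (fully open). In form: [tx, ty, tz, wx, wy, wz, grip, tx, ty, tz, wx, wy, wz, grip, ...]. A call has 1 to 12 rows; each row is the pose to reach, as a shift and turn from the pose commanded when the call began, along the tool's axes at that moment; what a row does not reach only later rows make up. A row lasts 1/12 s, in which the tool goes at most 41.7 mm and 7.16 degrees, less where a joint would pass 70% of its speed; a pose out of reach is approached as far as the arm can. A call with a gripper value outside its range is refused whole. The fingers move at their own pace and stop on an object; "force" is the grip in N (left out, the last holds). Time passes only in rows, so rows that repeat a pose let the fingers close. It gives the time, the measured TCP pose, the force and the opening at its end, in the units of the state.
- sense(): the state, without advancing time (a new reading comes with each control period).
- grab_frame(name): name is "scene" or "side" or "wrist"; returns a dict with "color" (384x512x3 uint8, blue, green, red), "vertical_fov" (degrees; the focal length in pixels is half the picture's height over the tangent of half this angle, whatever the lens; pixels are square), "cx", "cy" (the principal point, pixels), "k1" (the pictures are not rectified: a ray, as slopes to the right and down, at radius r is drawn at 1 + k1 r^2 times it, then the intrinsics apply), "world_from_camera" (4x4, takes a point from camera to world coordinates). Camera axes: x right, y down, z forward; pixel columns grow to the right and rows downward; lengths in mm; the calibration is good to about 2 mm. A picture is of the moment at which its call begins. There is no depth.
- sign_off(): hands the job in, once; it reports no verdict.
The state is a dict: "clock": time; "qpos": joint angles; "qvel": joint speeds; "joint_efforts": joint torques, N m; "eef_pos": TCP position; "tcp_rot": TCP orientation; "contact_force": force on the tool from outside, world axes, zero at the start; "wrist_torque": the same for the moment, N m; "opening": opening from 0.0 (shut) to 1.0 (fully open).
Only numpy, scipy, OpenCV 4.12 (cv2) and the standard library are available. Lean on these libraries where they do the work, as an engineer would, in place of code of your own. Each camera call takes 0.05 s, during which the arm holds its last target. There are 200 camera calls.

## Working session

There is one attempt and no reset: what is moved stays moved. The work goes in short steps, Python scripts to look and compute and a tool call to move; the robot and the scene stay as the last step left them, time stands still between calls to the robot, and variables do not carry over. Pictures are saved under pics/ and viewed, about 8 in all and at most 12, crops included, and the job is handed in when it is done.

Besides the shell and the picture viewer there is one more tool, called as name(argument=value, ...) on one line, values as JSON. drive_tool: Moves the arm, as the interface text tells. Its arguments: {"type":"object","properties":{"targets":{"type":"array"},"force":{"type":"number"}},"required":["targets"]}

```bash
mkdir -p pics
python3 - <<'E'
from rig import *
import cv2,numpy as np
s=sense();print(s['clock'],s['eef_pos'],s['tcp_rot'],grip_point_offset if not callable(grip_point_offset) else grip_point_offset())
for n in ['scene','side']:
    f=grab_frame(n);cv2.imwrite(f'pics/{n}0.png',cv2.resize(f['color'],(800,600)))
    print(n,f['vertical_fov'],f['cx'],f['cy'],f['k1'],np.round(f['world_from_camera'],3).tolist())
E
```

```text
0.0 [6.24606698e+02 8.50311714e-03 3.03152691e+02] [-3.14017818e+00 -2.57416107e-05  1.57081893e+00] 53.900000000000006
scene 55.643617508147194 259.6999832792105 188.1896236753785 -0.09538077990986535 [[0.351, 0.65, -0.674, 1186.974], [0.936, -0.242, 0.254, -166.844], [0.002, -0.72, -0.694, 702.682], [0.0, 0.0, 0.0, 1.0]]
side 42.11176814120647 248.79593424896825 187.8852549220535 -0.1850785856048064 [[-0.831, -0.263, 0.491, 135.076], [-0.556, 0.427, -0.713, 740.388], [-0.022, -0.865, -0.501, 599.234], [0.0, 0.0, 0.0, 1.0]]
```

View pics/scene0.png

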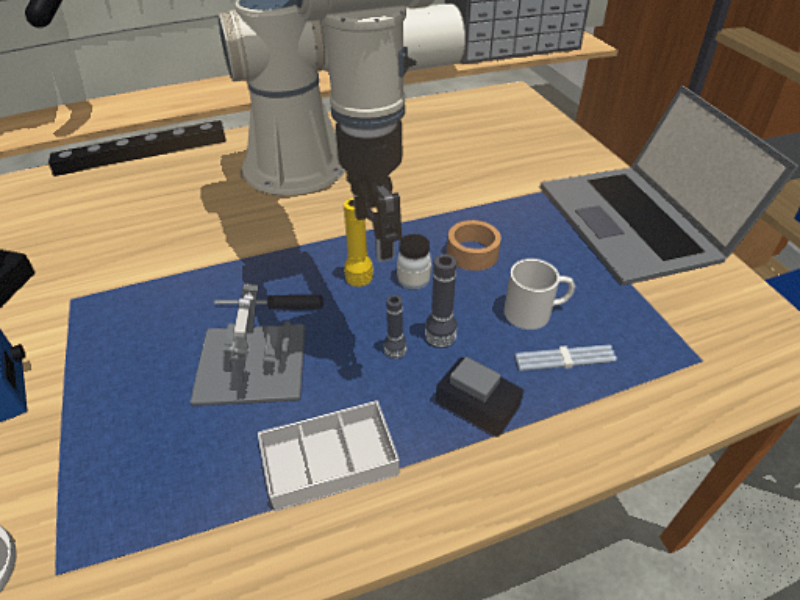

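View pics/side0.png

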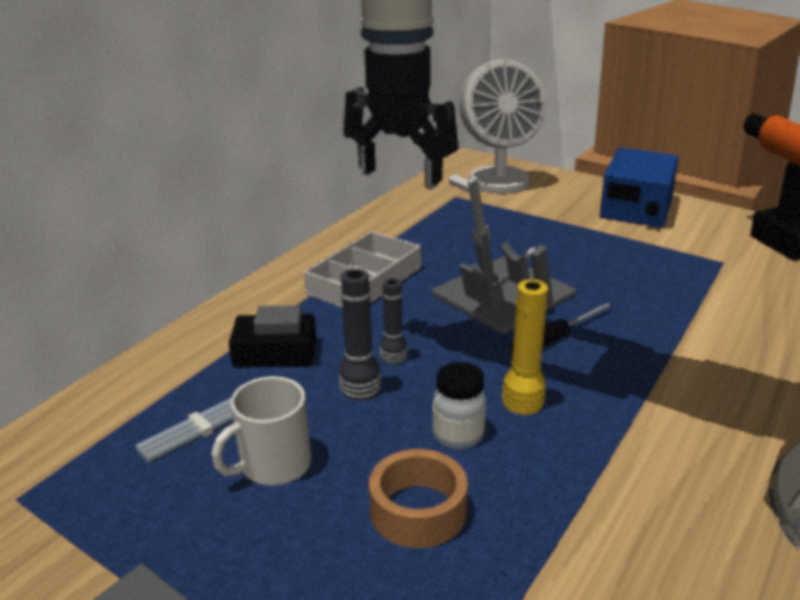

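The scene view has three torch-like things (800x600 pixels): yellow at (357,245), small dark at (395,330) and large dark at (441,300). The larger dark one fits the description. The stand is at about (250,360). I'll enlarge both to confirm.

```bash
cat > h.py <<'E'
from rig import *
import cv2,numpy as np
from scipy.spatial.transform import Rotation as Ro
from scipy.optimize import least_squares
def cam(f):
    F=f['color'].shape[0]/2/np.tan(np.radians(f['vertical_fov'])/2)
    K=np.array([[F,0,f['cx']],[0,F,f['cy']],[0,0,1.]])
    return K,np.array([f['k1'],0,0,0.]),np.array(f['world_from_camera'])
def proj(c,P):
    K,d,T=c;Ti=np.linalg.inv(T)
    return cv2.projectPoints(np.atleast_2d(np.asarray(P,float)),cv2.Rodrigues(Ti[:3,:3])[0],Ti[:3,3],K,d)[0][:,0]
def onz(c,uv,z):
    K,d,T=c;n=cv2.undistortPoints(np.array([[uv]],float),K,d)[0,0]
    r=T[:3,:3]@[n[0],n[1],1];o=T[:3,3];return o+r*(z-o[2])/r[2]
def saddleT(x,y,yaw):  # stand origin -> world_from_saddle
    S=np.eye(4);S[:3,:3]=Ro.from_euler('z',yaw).as_matrix()
    S[:3,3]=[x,y,0];L=np.eye(4);L[:3,:3]=Ro.from_euler('y',-15,degrees=True).as_matrix();L[:3,3]=[-75,0,55]
    return S@L
def ap(T,P): return np.atleast_2d(P)@T[:3,:3].T+T[:3,3]
E
python3 - <<'E'
from h import *
fs={n:grab_frame(n) for n in ['scene','side']}
np.save('fs.npy',fs,allow_pickle=True)
a=cv2.resize(fs['scene']['color'][175:265,115:205],(400,400),interpolation=cv2.INTER_CUBIC)
b=cv2.resize(fs['side']['color'][110:215,270:375],(400,400),interpolation=cv2.INTER_CUBIC)
cv2.imwrite('pics/st.png',np.hstack([a,b]))
a=cv2.resize(fs['scene']['color'][150:240,230:320],(400,400),interpolation=cv2.INTER_CUBIC)
b=cv2.resize(fs['side']['color'][165:270,190:295],(400,400),interpolation=cv2.INTER_CUBIC)
cv2.imwrite('pics/to.png',np.hstack([a,b]))
E
```

```text
(no output)
```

View pics/st.png

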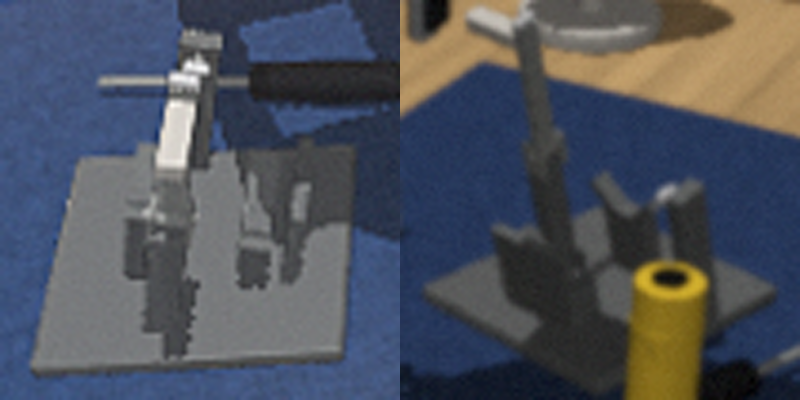

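View pics/to.png

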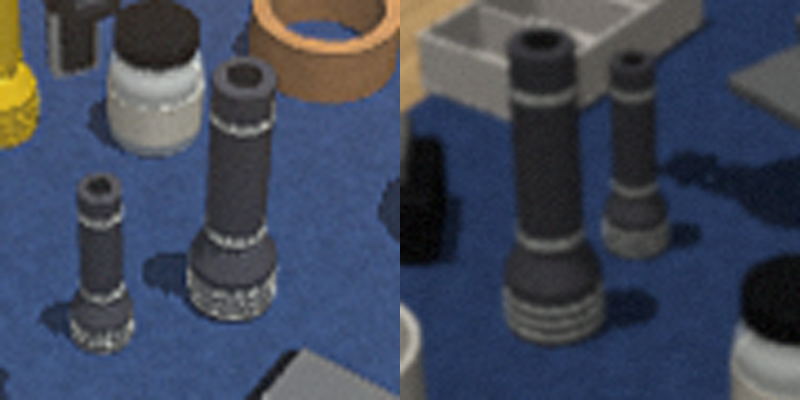

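The pictures confirm the larger dark torch as the target: its tail is at scene crop (244,73) and side crop (141,42). The keeper stands up with its grip pointing towards the scene camera, so the hinge side is about world +x and the tail direction about -y. I'll fit both poses.

Run:
```python
from h import *
fs=np.load('fs.npy',allow_pickle=True).item();C={n:cam(f) for n,f in fs.items()}
sc=lambda u,v:(u/400*90+115,v/400*90+175); sd=lambda u,v:((u-400)/400*105+270,v/400*105+110)
O=[('scene',sc(80,157)),('scene',sc(355,148)),('scene',sc(342,355)),('scene',sc(35,362)),('side',sd(425,292)),('side',sd(775,292)),('side',sd(600,385))]
for n,uv in O: print(n,onz(C[n],uv,12).round(1))
loc={'a':(65,-75,12),'b':(-100,-75,12),'c':(-100,75,12),'d':(65,75,12)}
M=['a','b','c','d','c','a','b']
# side: left corner, right corner, front corner
def r(p):
    S=Ro.from_euler('z',p[2]).as_matrix();e=[]
    for (n,uv),m in zip(O,M): e.append(proj(C[n],S@np.array(loc[m])+[p[0],p[1],0])[0]-np.array(uv))
    return np.ravel(e)
s=least_squares(r,[500,-200,-1.5],loss='soft_l1');print(s.x,r(s.x).reshape(-1,2).round(1).tolist())
# torch vertical
t=[('scene',(244/400*90+230,73/400*90+150)),('side',(141/400*105+190,42/400*105+165))]
for n,uv in t: print(n,onz(C[n],uv,165).round(1))
# render
T=saddleT(*s.x);np.save('T.npy',T)
print(ap(T,[[0,0,0],[165,0,0],[59,46,22.5],[59,-68,38]]).round(1).tolist())
# keeper angle: grip end centre observed
def kp(th,y,z):  # point in keeper frame -> saddle
    R=Ro.from_euler('x',-th).as_matrix();return R@[0,y,z]+[59,46,22.5]
for th in (1.4,1.57,1.8,2.0):
    for n,(x0,y0,s_) in {'scene':(115,175,90),'side':(270,110,105)}.items():
        P=ap(T,[kp(th,-80,46),kp(th,-98,0),[0,30,12],[0,-30,12],[59,-68,38],kp(th,0,0),[16,34,-5],[16,-34,-5]])
        print(th,n,((proj(C[n],P)-[x0,y0])/s_*400).round(0).astype(int).tolist())
```

```text
scene [ 478.7 -252.1   12. ]
scene [527.8 -98.2  12. ]
scene [ 669.4 -138.8   12. ]
scene [ 619.1 -292.1   12. ]
side [ 657.3 -133.2   12. ]
side [ 472.4 -247.1   12. ]
side [517.6 -94.8  12. ]
[ 564.24058363 -211.68556318   -1.85004514] [[-0.7, -1.1], [0.5, -2.5], [0.5, -2.1], [-1.2, 0.1], [-1.7, -1.3], [0.3, -1.3], [-0.8, -0.3]]
scene [617.9 108.6 165. ]
side [617.6 108.4 165. ]
[[584.9, -139.6, 55.0], [541.0, -292.8, 97.7], [615.0, -201.5, 92.0], [506.5, -166.2, 107.0]]
1.4 scene [[178, 140], [192, 51], [293, 214], [301, 131], [203, 34], [174, 211], [258, 238], [269, 143]]
1.4 side [[82, 17], [138, 26], [97, 223], [170, 259], [282, 192], [142, 150], [115, 229], [197, 269]]
1.57 scene [[173, 174], [188, 73], [293, 214], [301, 131], [203, 34], [174, 211], [258, 238], [269, 143]]
1.57 side [[67, 20], [117, 16], [97, 223], [170, 259], [282, 192], [142, 150], [115, 229], [197, 269]]
1.8 scene [[166, 221], [182, 112], [293, 214], [301, 131], [203, 34], [174, 211], [258, 238], [269, 143]]
1.8 side [[52, 30], [91, 9], [97, 223], [170, 259], [282, 192], [142, 150], [115, 229], [197, 269]]
2.0 scene [[161, 262], [176, 152], [293, 214], [301, 131], [203, 34], [174, 211], [258, 238], [269, 143]]
2.0 side [[42, 43], [71, 10], [97, 223], [170, 259], [282, 192], [142, 150], [115, 229], [197, 269]]
```

```bash
cat >> h.py <<'E'
def cur():
    s=sense();return np.array(s['eef_pos']),Ro.from_euler('xyz',s['tcp_rot']).as_matrix(),s
def rel(R,p,name=''):
    p0,R0,s=cur();t=R0.T@(np.array(p)-p0)/1000;w=Ro.from_matrix(R0.T@R).as_rotvec()
    print(name,'t',t.round(4).tolist(),'w',w.round(4).tolist(),'rows',round(max(np.linalg.norm(t)/.0417,np.degrees(np.linalg.norm(w))/7.16),1))
def grot(h,pitch):
    # tool: z at elevation -pitch(rad) along azimuth h, y = horizontal (azimuth h+90)
    z=np.array([np.cos(h)*np.cos(pitch),np.sin(h)*np.cos(pitch),-np.sin(pitch)])
    y=np.array([-np.sin(h),np.cos(h),0]);return np.stack([np.cross(y,z),y,z],1)
G=53.9
E
python3 - <<'E'
from h import *
fs=np.load('fs.npy',allow_pickle=True).item();C={n:cam(f) for n,f in fs.items()}
k=1.5625
for nm,a,za,b,zb in [('mug rim',(534,276),90,(268,396),90),('jar cap',(414,246),85,(459,382),85),('tape top',(474,237),45,(419,475),45),('small top',(395,301),110,(393,287),110),('yellow',(351,206),165,(532,287),165),('small',(395,350),5,(393,350),5)]:
    print(nm,onz(C['scene'],np.array(a)/k,za)[:2].round(),onz(C['side'],np.array(b)/k,zb)[:2].round())
p,R,s=cur();print(p,R.round(3).tolist(),s['qpos'])
h=-1.85;d=np.radians(30)
Rg=grot(h,d);g=np.array([618,108.5,115])
for n,q in [('pre',g-Rg[:,2]*(G+110)),('grasp',g-Rg[:,2]*G)]: print(q.round(1)); rel(Rg,q,n)
E
```

```text
mug rim [625. 266.] [622. 267.]
jar cap [481. 114.] [464. 130.]
tape top [449. 247.] [446. 243.]
small top [620.  30.] [618.  29.]
yellow [440.  19.] [431.  26.]
small [625.  27.] [627.  19.]
[6.24783572e+02 1.79155272e-02 3.03436764e+02] [[-0.0, 1.0, -0.001], [1.0, 0.0, 0.0], [0.0, -0.001, -1.0]] [-2.37606743e-03  3.53404273e-01  1.63384720e+00  9.88239958e-06
  1.15515973e+00 -2.43232516e-03]
[657.1 244.9 197. ]
pre t [0.2449, 0.0324, 0.1065] w [0.1454, -1.04, 0.2536] rows 8.6
[630.9 153.4 142. ]
grasp t [0.1534, 0.0062, 0.1615] w [0.1454, -1.04, 0.2536] rows 8.6
```

drive_tool(targets=[0.13,0.016,0.02,0.073,-0.52,0.127,1,0.13,0.016,0.02,0.073,-0.52,0.127,1,0.13,0.016,0.02,0.073,-0.52,0.127,1,0.13,0.016,0.02,0.073,-0.52,0.127,1,0.245,0.032,0.044,0.145,-1.04,0.254,1,0.245,0.032,0.044,0.145,-1.04,0.254,1,0.245,0.032,0.044,0.145,-1.04,0.254,1,0.245,0.032,0.044,0.145,-1.04,0.254,1,0.245,0.032,0.044,0.145,-1.04,0.254,1,0.245,0.032,0.106,0.145,-1.04,0.254,1,0.245,0.032,0.106,0.145,-1.04,0.254,1,0.245,0.032,0.106,0.145,-1.04,0.254,1], force=60)

```text
clock: 1.2
eef_pos: [655.1, 244.1, 191.6]
tcp_rot: [-3.13, 1.052, 1.302]
contact_force: [-0.0, -1.6, -0.9]
opening: 1.002
```

Run:
```python
from h import *
p,R,s=cur();print(s['clock'],p.round(1),s['qpos'].round(2) if hasattr(s['qpos'],'round') else s['qpos'])
h=-1.85;d=np.radians(30);Rg=grot(h,d);g=np.array([618,108.5,115])
rel(Rg,g-Rg[:,2]*G,'grasp')
f=grab_frame('wrist');C=cam(f)
print(proj(C,[[618,108.5,165],[618,108.5,0],[618,108.5,115]]).round(0)*[1.5,1.5])
cv2.imwrite('pics/w1.png',cv2.resize(f['color'],(768,576)))
```

```text
1.2 [655.1 244.1 191.6] [ 0.58  0.95  1.15 -0.64  1.89  0.93]
grasp t [-0.0034, 0.002, 0.1062] w [-0.0026, 0.0046, 0.0051] rows 2.5
[[388.5 390. ]
 [390.  132. ]
 [390.  303. ]]
```

View pics/w1.png

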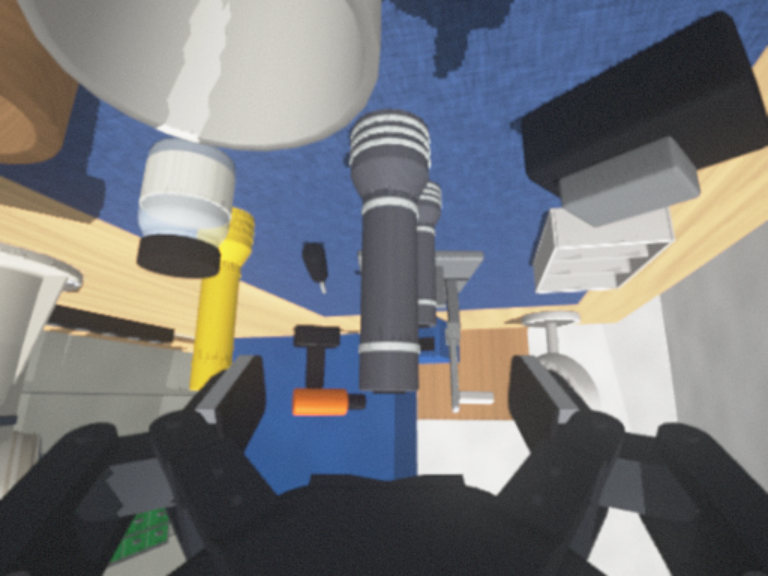

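The wrist view shows the torch centred between the fingers: tail at (389,390), lens at (390,130), both matching the prediction. I'll check where the wrist camera sits relative to the mug before going in.

Run:
```python
from h import *
f=grab_frame('wrist');T=np.array(f['world_from_camera']);p,R,s=cur()
print(T[:3,3].round(), (R.T@(T[:3,3]-p)).round())
```

```text
[683. 336. 171.] [ 71.  -0. -69.]
```

Run:
```python
from h import *
h=-1.85;d=np.radians(40);Rg=grot(h,d);g=np.array([618,108.5,120])
rel(Rg,g-Rg[:,2]*(G+90),'pre');rel(Rg,g-Rg[:,2]*G,'grasp')
```

```text
pre t [-0.0283, 0.0001, 0.0196] w [-0.0005, 0.1756, -0.0004] rows 1.4
grasp t [-0.0126, 0.0002, 0.1082] w [-0.0005, 0.1756, -0.0004] rows 2.6
```

drive_tool(targets=[-0.028,0,0.02,0,0.176,0,1,-0.028,0,0.02,0,0.176,0,1,-0.028,0,0.02,0,0.176,0,1,-0.022,0,0.05,0,0.176,0,1,-0.017,0,0.08,0,0.176,0,1,-0.0126,0,0.108,0,0.176,0,1,-0.0126,0,0.108,0,0.176,0,1,-0.0126,0,0.108,0,0.176,0,1])

```text
clock: 1.97
eef_pos: [629.9, 148.5, 156.1]
tcp_rot: [3.139, 0.872, 1.288]
contact_force: [-0.0, 0.2, 0.9]
opening: 0.999
```

Run:
```python
from h import *
h=-1.85;d=np.radians(40);Rg=grot(h,d);g=np.array([618,108.5,120])
rel(Rg,g-Rg[:,2]*G,'grasp');p,R,s=cur();print(s['clock'],s['contact_force'],p+R[:,2]*G)
```

```text
grasp t [0.0008, -0.0004, 0.0012] w [0.0004, -0.0008, -0.0022] rows 0.0
1.9667 [-0.00131038  0.23569802  0.8682232 ] [618.52445401 108.79048208 121.38993692]
```

drive_tool(targets=[0,0,0,0,0,0,0,0,0,0,0,0,0,0,0,0,0,0,0,0,0,0,0,0,0,0,0,0,0,0,0,0,0,0,0,0,0,0,0,0,0,0,0,0,0,0,0,0,0,0,0,0,0,0,0,0], force=60)

```text
clock: 2.63
eef_pos: [629.8, 149.5, 155.6]
tcp_rot: [3.138, 0.871, 1.289]
contact_force: [-0.4, 2.6, 6.3]
opening: 0.379
```

Run:
```python
from h import *
p,R,s=cur();print(s['clock'],s['contact_force'],p+R[:,2]*G)
T=np.load('T.npy');XS=T[:3,:3]
h=-1.85;d=np.radians(40);Rg=grot(h,d)
# final: rotate grasp by +75deg about y_s mapping up->x_s
ys=XS[:,1];Q=Ro.from_rotvec(ys*np.radians(75)).as_matrix()
print((Q@[0,0,1]).round(3),XS[:,0].round(3))
Rf=Q@Rg; print(Rf.round(3))
for nm,off in [('lift',None),('over',(0,0,110)),('seat',(4,0,1))]:
    if off is None: rel(Rg,p+[0,0,130],nm);continue
    g=ap(T,[off[0]+121,0+off[1],off[2]])[0]
    rel(Rf,g-Rf[:,2]*G,nm);print((g-Rf[:,2]*G).round(1))
```

```text
2.6333 [-0.39900342  2.61190614  6.25368456] [618.48018003 109.86051619 120.89090663]
[-0.266 -0.929  0.259] [-0.266 -0.929  0.259]
[[ 0.25   0.961  0.117]
 [ 0.871 -0.276  0.406]
 [ 0.423  0.    -0.906]]
lift t [-0.0994, 0.0003, -0.0838] w [0.0014, -0.0019, -0.0016] rows 3.1
over t [-0.3242, 0.0367, 0.2518] w [0.0022, 1.3071, -0.0004] rows 10.5
[ 554.3 -246.5  241.4]
seat t [-0.2651, 0.0365, 0.3435] w [0.0022, 1.3071, -0.0004] rows 10.5
[ 545.4 -277.3  137.2]
```

Run:
```python
from h import *
h=-1.85;Rg=grot(h,np.radians(40))
for g in [(618,110,320),(530,60,320)]: rel(Rg,np.array(g)-Rg[:,2]*G)
```

```text
t [-0.1522, -0.0, -0.1283] w [0.0014, -0.0019, -0.0016] rows 4.8
 t [-0.1989, -0.0708, -0.0731] w [0.0014, -0.0019, -0.0016] rows 5.4
```

drive_tool(targets=[-0.02,0,-0.017,0,0,0,0,-0.05,0,-0.042,0,0,0,0,-0.08,0,-0.067,0,0,0,0,-0.11,0,-0.093,0,0,0,0,-0.152,0,-0.128,0,0,0,0,-0.152,0,-0.128,0,0,0,0,-0.175,-0.035,-0.1,0,0,0,0,-0.199,-0.071,-0.073,0,0,0,0,-0.199,-0.071,-0.073,0,0,0,0,-0.199,-0.071,-0.073,0,0,0,0,-0.199,-0.071,-0.073,0,0,0,0])

```text
clock: 3.55
eef_pos: [540.5, 98.9, 353.8]
tcp_rot: [3.14, 0.87, 1.29]
contact_force: [0.8, 0.7, -1.8]
opening: 0.381
```

Run:
```python
from h import *
p,R,s=cur();print(s['clock'],s['opening'],s['contact_force'],np.round(s['qpos'],2),p+R[:,2]*G)
fs={n:grab_frame(n) for n in ['wrist','scene','side']};np.save('fs2.npy',fs,allow_pickle=True)
T=np.load('T.npy');C=cam(fs['wrist'])
P=proj(C,ap(T,[[0,0,0],[84,0,0],[0,30,12],[0,-30,12],[59,46,22.5]]));print(P.round())
S=ap(saddleT(0,0,0)*0+np.eye(4),[[0,0,0]])
cv2.imwrite('pics/w2.png',cv2.resize(fs['wrist']['color'],(768,576)))
```

```text
3.55 0.380728796428235 [ 0.77905238  0.66608203 -1.83448407] [ 0.46  0.46  1.58 -0.61  1.74  0.84] [529.17353804  59.2321517  319.11280456]
[[329. 104.]
 [320. 147.]
 [351. 109.]
 [310. 108.]
 [353. 144.]]
```

View pics/w2.png

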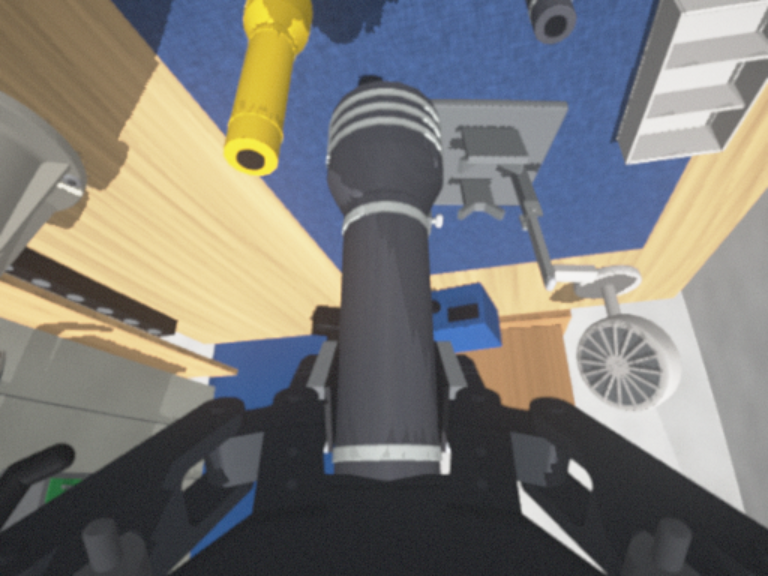

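The torch is held straight, and the stand shows at (440-568,100-205). The stop's top edge is seen at about (462-528,159), against a predicted (465-526,162). One crop to refine the stand pose.

Run:
```python
from h import *
f=np.load('fs2.npy',allow_pickle=True).item()['wrist'];T=np.load('T.npy');C=cam(f)
im=cv2.resize(f['color'][60:150,280:400],(800,600),interpolation=cv2.INTER_CUBIC)
k=800/120
L=np.array([[0,30,12],[0,-30,12],[0,30,-44],[0,-30,-44],[16,34,-5],[16,-34,-5],[84,27,-1],[84,-27,-1],[59,46,22.5]])
Si=np.linalg.inv(saddleT(0,0,0)); B=ap(Si,[[-100,75,12],[65,75,12],[-100,-75,12],[65,-75,12]])
P=(proj(C,ap(T,np.vstack([L,B])))-[280,60]+.5)*k
for i,q in enumerate(P):
    cv2.circle(im,tuple(int(v) for v in q),3,(0,0,255),-1);cv2.putText(im,str(i),(int(q[0])+4,int(q[1])-4),0,.5,(0,255,255),1)
print(P.round().tolist());cv2.imwrite('pics/w2c.png',im)
```

```text
[[476.0, 328.0], [206.0, 326.0], [423.0, 197.0], [176.0, 194.0], [459.0, 346.0], [170.0, 344.0], [371.0, 580.0], [165.0, 579.0], [489.0, 565.0], [664.0, 77.0], [453.0, 515.0], [-0.0, 69.0], [-39.0, 514.0]]
```

View pics/w2c.png

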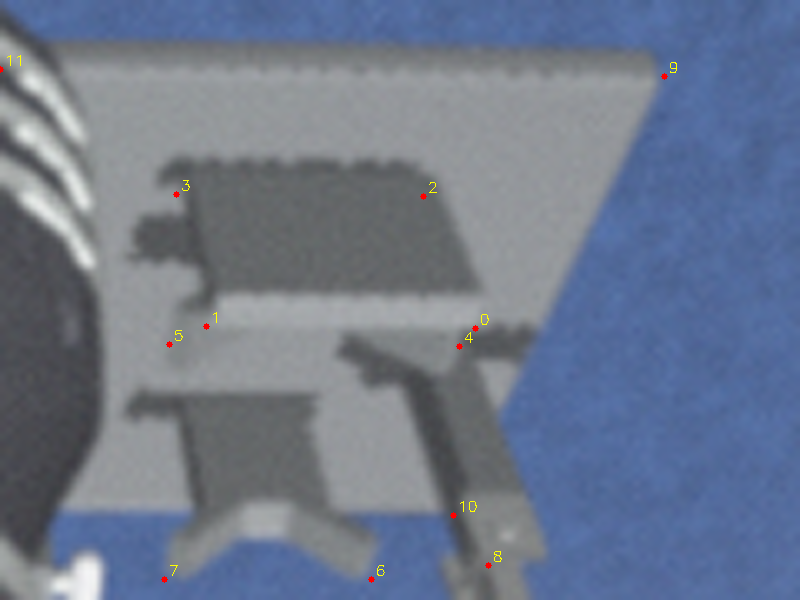

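Run:
```python
from h import *
T=np.load('T.npy');T[:3,3]+=T[:3,1]*1.0;np.save('T2.npy',T)
h=-1.85;Rg=grot(h,np.radians(40));Rf=Ro.from_rotvec(T[:3,1]*np.radians(75)).as_matrix()@Rg;np.save('Rf.npy',Rf)
for z in (180,60,12,2):
    g=ap(T,[[121+3,0,z]])[0];rel(Rf,g-Rf[:,2]*G,z)
```

```text
180 t [-0.1689, 0.1082, 0.2684] w [0.0017, 1.3067, -0.0001] rows 10.5
60 t [-0.1003, 0.108, 0.3669] w [0.0017, 1.3067, -0.0001] rows 10.5
12 t [-0.0728, 0.1079, 0.4063] w [0.0017, 1.3067, -0.0001] rows 10.5
2 t [-0.0671, 0.1079, 0.4145] w [0.0017, 1.3067, -0.0001] rows 10.5
```

drive_tool(targets=[-0.015,0.01,0.024,0,0.119,0,0,-0.031,0.02,0.049,0,0.238,0,0,-0.046,0.029,0.073,0,0.356,0,0,-0.061,0.039,0.098,0,0.475,0,0,-0.077,0.049,0.122,0,0.594,0,0,-0.092,0.059,0.146,0,0.713,0,0,-0.107,0.069,0.171,0,0.832,0,0,-0.123,0.079,0.195,0,0.95,0,0,-0.138,0.088,0.22,0,1.069,0,0,-0.154,0.098,0.244,0,1.188,0,0,-0.169,0.108,0.268,0.002,1.307,0,0,-0.169,0.108,0.268,0.002,1.307,0,0])

```text
clock: 4.7
eef_pos: [557.8, -240.3, 308.0]
tcp_rot: [-3.14, -0.44, 1.283]
contact_force: [-1.2, -0.4, -2.1]
opening: 0.381
```

Run:
```python
from h import *
T=np.load('T2.npy');Rf=np.load('Rf.npy')
p,R,s=cur();print(s['clock'],s['opening'],s['contact_force'],np.round(s['qpos'],2),(p+R[:,2]*G).round(1))
for z in (180,60,12,2):
    g=ap(T,[[121+3,0,z]])[0];rel(Rf,g-Rf[:,2]*G,z)
```

```text
4.7 0.38101381356489983 [-1.17447007 -0.44505577 -2.13080404] [-0.59  0.38  1.64  0.44  1.29 -0.46] [ 564.2 -218.3  259.2]
180 t [0.0083, -0.0007, 0.0019] w [0.0021, -0.004, -0.0075] rows 0.2
60 t [-0.0692, -0.0004, 0.0935] w [0.0021, -0.004, -0.0075] rows 2.8
12 t [-0.1002, -0.0002, 0.1302] w [0.0021, -0.004, -0.0075] rows 3.9
2 t [-0.1067, -0.0002, 0.1378] w [0.0021, -0.004, -0.0075] rows 4.2
```

drive_tool(targets=[0,0,0,0,0,0,0,-0.019,0,0.023,0,0,0,0,-0.039,0,0.046,0,0,0,0,-0.058,0,0.069,0,0,0,0,-0.078,0,0.092,0,0,0,0,-0.078,0,0.092,0,0,0,0,-0.078,0,0.092,0,0,0,0])

```text
clock: 5.28
eef_pos: [549.6, -261.3, 193.6]
tcp_rot: [-3.137, -0.437, 1.291]
contact_force: [0.2, 0.1, -0.7]
opening: 0.381
```

Run:
```python
from h import *
T=np.load('T2.npy');Rf=np.load('Rf.npy')
p,R,s=cur();print(s['clock'],s['contact_force'],(ap(np.linalg.inv(T),p+R[:,2]*G)).round(1))
for z in (60,12,2):
    g=ap(T,[[121+3,0,z]])[0];rel(Rf,g-Rf[:,2]*G,z)
fs={n:grab_frame(n) for n in ['scene','side']};out=[]
for n,(x0,y0,w) in {'scene':(100,130,130),'side':(250,60,130)}.items():
    C=cam(fs[n]);im=cv2.resize(fs[n]['color'][y0:y0+w,x0:x0+w],(400,400),interpolation=cv2.INTER_CUBIC)
    for P,c in [([[3,0,60],[168,0,60]],(0,0,255)),([[0,0,0],[84,0,0]],(0,255,0))]:
        q=((proj(C,ap(T,P))-[x0,y0]+.5)/w*400).astype(int)
        cv2.line(im,tuple(map(int,q[0])),tuple(map(int,q[1])),c,1)
    out.append(im)
cv2.imwrite('pics/ov.png',np.hstack(out))
```

```text
5.2833 [ 0.24139239  0.0820038  -0.70970711] [[123.7  -1.6  59.7]]
60 t [-0.0001, 0.0014, -0.0004] w [-0.004, -0.0002, -0.0006] rows 0.0
12 t [-0.0309, 0.0015, 0.0363] w [-0.004, -0.0002, -0.0006] rows 1.1
2 t [-0.0374, 0.0016, 0.044] w [-0.004, -0.0002, -0.0006] rows 1.4
```

View pics/ov.png

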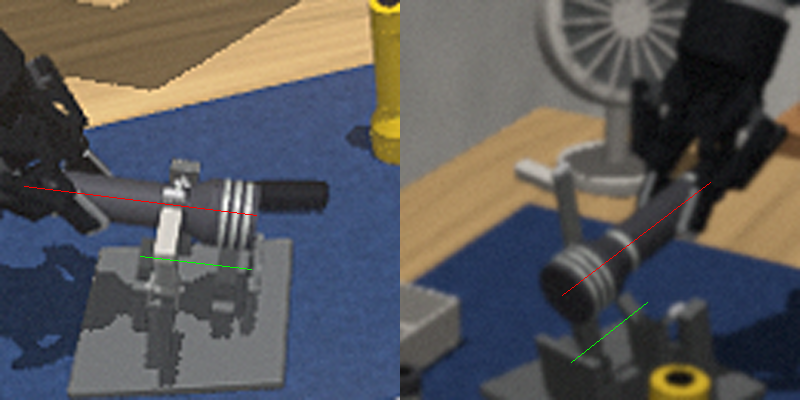

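The torch matches the predicted line in both views, so I'm lowering it slowly.

drive_tool(targets=[-0.01,0.0015,0.012,0,0,0,0,-0.02,0.0015,0.024,0,0,0,0,-0.027,0.0015,0.032,0,0,0,0,-0.031,0.0015,0.036,0,0,0,0,-0.033,0.0015,0.039,0,0,0,0,-0.035,0.0015,0.041,0,0,0,0,-0.0365,0.0015,0.0425,0,0,0,0,-0.0365,0.0015,0.0425,0,0,0,0,-0.0365,0.0015,0.0425,0,0,0,0])

```text
clock: 6.13
eef_pos: [546.9, -277.9, 140.6]
tcp_rot: [-3.141, -0.436, 1.291]
contact_force: [0.5, -0.4, -1.4]
opening: 0.383
```

Run:
```python
from h import *
T=np.load('T2.npy');Rf=np.load('Rf.npy')
p,R,s=cur();print(s['clock'],s['contact_force'],s['wrist_torque'],(ap(np.linalg.inv(T),p+R[:,2]*G)).round(1))
for z in (0,):
    g=ap(T,[[121+3,0,z]])[0];rel(Rf,g-Rf[:,2]*G,z)
```

```text
6.1333 [ 0.46255125 -0.3553704  -1.36876707] [-0.43185655  0.12531437 -0.02924486] [[126.1   0.6   4.3]]
0 t [-0.0012, -0.0006, 0.0046] w [0.0, 0.0002, -0.0006] rows 0.1
```

drive_tool(targets=[-0.0008,-0.0005,0.0015,0,0,0,0,-0.0012,-0.0005,0.003,0,0,0,0,-0.0012,-0.0005,0.003,0,0,0,0,-0.0012,-0.0005,0.003,0,0,0,0])

```text
clock: 6.47
eef_pos: [546.3, -277.4, 137.6]
tcp_rot: [-3.141, -0.437, 1.291]
contact_force: [-2.0, 0.3, 4.1]
opening: 0.383
```

Run:
```python
from h import *
T=np.load('T2.npy');Rf=np.load('Rf.npy')
p,R,s=cur();print(s['clock'],s['contact_force'],s['wrist_torque'],(ap(np.linalg.inv(T),p+R[:,2]*G)).round(1))
g=ap(T,[[121+3,0,0]])[0];rel(Rf,g-Rf[:,2]*G,0)
```

```text
6.4667 [-1.98177092  0.2912367   4.11345175] [0.22572901 0.31669692 0.17098216] [[ 1.25e+02 -1.00e-01  1.50e+00]]
0 t [-0.0002, 0.0001, 0.0018] w [-0.0004, -0.0002, -0.0006] rows 0.0
```

drive_tool(targets=[0,0,0,0,0,0,0.6,0,0,0,0,0,0,0.6,0,0,0,0,0,0,0.8,0,0,0,0,0,0,0.8,0,0,-0.02,0,0,0,0.8,0,0,-0.05,0,0,0,0.8,0,0,-0.085,0,0,0,0.8,0,0,-0.12,0,0,0,0.8,0,0,-0.12,0,0,0,0.8,0,0,-0.12,0,0,0,0.8])

```text
clock: 7.3
eef_pos: [533.1, -327.7, 248.0]
tcp_rot: [3.138, -0.434, 1.292]
contact_force: [-0.1, 0.9, -1.1]
opening: 0.8
```

Run:
```python
from h import *
T=np.load('T2.npy')
p,R,s=cur();print(s['clock'],s['contact_force'],p.round(1),np.round(s['qpos'],2))
fs={n:grab_frame(n) for n in ['wrist','scene','side']};np.save('fs3.npy',fs,allow_pickle=True);out=[]
def kp(th,y,z): return Ro.from_euler('x',-th).as_matrix()@[0,y,z]+[59,46,22.5]
f=fs['wrist'];print((proj(cam(f),ap(T,[[0,0,0],[165,0,0]]+[kp(t,-80,46) for t in (1.4,1.5,1.6)]+[kp(t,-98,0) for t in (1.4,1.5,1.6)]))*1).round().tolist())
big=cv2.resize(f['color'],(400,300))
for n,(x0,y0,w) in {'scene':(100,130,130),'side':(250,80,130)}.items():
    C=cam(fs[n]);im=cv2.resize(fs[n]['color'][y0:y0+w,x0:x0+w],(400,400),interpolation=cv2.INTER_CUBIC)
    P=ap(T,[[3,0,0],[168,0,0]]);q=((proj(C,P)-[x0,y0]+.5)/w*400).astype(int)
    cv2.line(im,tuple(map(int,q[0])),tuple(map(int,q[1])),(0,0,255),1)
    out.append(im)
    print(n,((proj(C,ap(T,[kp(t,-80,46) for t in (1.4,1.5,1.6)]+[kp(t,-98,0) for t in (1.4,1.5,1.6)]))-[x0,y0]+.5)/w*400).round().tolist())
cv2.imwrite('pics/rel.png',np.hstack(out))
```

```text
7.3 [-0.07257909  0.9370175  -1.13792797] [ 533.1 -327.7  248. ] [-0.72  0.49  1.61  0.41  1.26 -0.61]
[[255.0, 93.0], [255.0, 236.0], [367.0, 41.0], [377.0, 46.0], [386.0, 52.0], [299.0, 26.0], [315.0, 25.0], [330.0, 25.0]]
scene [[171.0, 238.0], [169.0, 252.0], [167.0, 266.0], [181.0, 176.0], [179.0, 185.0], [177.0, 195.0]]
side [[128.0, 108.0], [121.0, 108.0], [115.0, 110.0], [174.0, 114.0], [164.0, 109.0], [154.0, 105.0]]
```

View pics/rel.png

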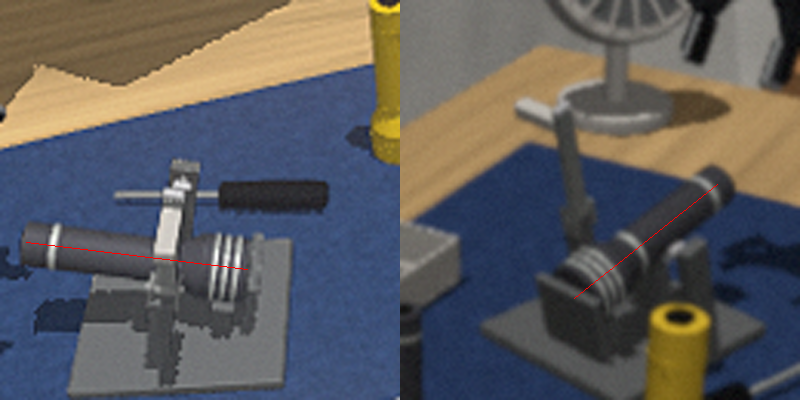

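The torch is seated (red line on its axis in both views), and the keeper is at about 1.5 rad. Next I plan to grasp the post with the jaws along the hinge and swing it rigidly.

```bash
cat >> h.py <<'E'
def kp(th,y,z): return Ro.from_euler('x',-th).as_matrix()@[0,y,z]+[59,46,22.5]
def kpose(T,th,sgn,a0=45,back=0,r=32,th0=1.5):
    # tool dir in saddle yz-plane at angle a from -z_s towards -y_s; rotates with bar
    a=np.radians(a0)-(th0-th);z=np.array([0,-np.sin(a),-np.cos(a)]);y=np.array([sgn,0,0.]);R=T[:3,:3]@np.stack([np.cross(y,z),y,z],1)
    return R,ap(T,kp(th,-80,r))[0]-R[:,2]*(G+back)
E
python3 - <<'E'
from h import *
T=np.load('T2.npy');p,R,s=cur();q=s['qpos']
def W(q): return Ro.from_euler('ZYZYZ',[q[0],q[1]+q[2],q[3],q[4],q[5]]).as_matrix()
off=W([0,.353,1.633,0,1.155,0]).T@np.array([[0,1,0],[1,0,0],[0,0,-1.]])
print('FK check',(W(q)@off-R).round(3).max(), off.round(2).tolist())
for sgn in (1,-1):
  for th in (1.5,0):
    Rk,pk=kpose(T,th,sgn)
    w=pk-Rk[:,2]*120;q1=np.arctan2(w[1],w[0])
    for s23 in (1.7,2.0):
        e=Ro.from_matrix(Ro.from_euler('ZY',[q1,s23]).as_matrix().T@Rk@off.T).as_euler('ZYZ');print(sgn,th,s23,'q1 %.2f'%q1,'q456',e.round(2),pk.round())
E
```

```text
Traceback (most recent call last):
  File "scipy/spatial/transform/_rotation.pyx", line 1413, in scipy.spatial.transform._rotation.Rotation.from_euler
ValueError: Expected axis specification to be a non-empty string of upto 3 characters, got ZYZYZ
```

Run:
```python
from h import *
T=np.load('T2.npy');p,R,s=cur();q=s['qpos']
def W(q): return (Ro.from_euler('ZYZ',[q[0],q[1]+q[2],q[3]])*Ro.from_euler('YZ',[q[4],q[5]])).as_matrix()
off=W([0,.353,1.633,0,1.155,0]).T@np.array([[0,1,0],[1,0,0],[0,0,-1.]])
print('FK check',abs(W(q)@off-R).round(3).max(), off.round(2).tolist())
for sgn in (1,-1):
  for th in (1.5,0):
    Rk,pk=kpose(T,th,sgn)
    w=pk-Rk[:,2]*120;q1=np.arctan2(w[1],w[0])
    for s23 in (1.7,2.0):
        e=Ro.from_matrix(Ro.from_euler('ZY',[q1,s23]).as_matrix().T@Rk@off.T).as_euler('ZYZ');print(sgn,th,s23,'q1 %.2f'%q1,'q456',e.round(2),pk.round())
for sgn in (1,-1):
    Rk,pk=kpose(T,1.5,sgn); print(sgn);rel(Rk,[650,-260,390],'via');rel(Rk,kpose(T,1.5,sgn,back=70)[1],'pre');rel(Rk,pk,'grasp')
```

```text
FK check 0.001 [[0.0, -1.0, 0.0], [1.0, 0.0, 0.0], [0.0, 0.0, 1.0]]
1 1.5 1.7 q1 -0.24 q456 [-0.2   2.24  1.66] [ 686. -190.  208.]
1 1.5 2.0 q1 -0.24 q456 [-0.17  1.94  1.72] [ 686. -190.  208.]
1 0 1.7 q1 -0.24 q456 [-0.33  0.74  1.68] [ 510. -152.  162.]
1 0 2.0 q1 -0.24 q456 [-0.51  0.47  1.89] [ 510. -152.  162.]
-1 1.5 1.7 q1 -0.24 q456 [-0.2   2.24 -1.48] [ 686. -190.  208.]
-1 1.5 2.0 q1 -0.24 q456 [-0.17  1.94 -1.42] [ 686. -190.  208.]
-1 0 1.7 q1 -0.24 q456 [-0.33  0.74 -1.47] [ 510. -152.  162.]
-1 0 2.0 q1 -0.24 q456 [-0.51  0.47 -1.25] [ 510. -152.  162.]
1
via t [0.1481, 0.095, -0.0914] w [0.0715, -1.1432, 1.6929] rows 16.4
pre t [0.1735, 0.1604, 0.0683] w [0.0715, -1.1432, 1.6929] rows 16.4
grasp t [0.1416, 0.111, 0.1063] w [0.0715, -1.1432, 1.6929] rows 16.4
-1
via t [0.1481, 0.095, -0.0914] w [1.0602, 0.0663, -1.159] rows 12.6
pre t [0.1735, 0.1604, 0.0683] w [1.0602, 0.0663, -1.159] rows 12.6
grasp t [0.1416, 0.111, 0.1063] w [1.0602, 0.0663, -1.159] rows 12.6
```

drive_tool(targets=[0,0.015,-0.035,0,0,0,0.6,0.02,0.03,-0.065,0.1,0,-0.1,0.6,0.05,0.04,-0.08,0.2,0.013,-0.22,0.6,0.08,0.055,-0.09,0.3,0.02,-0.33,0.6,0.11,0.07,-0.091,0.39,0.025,-0.43,0.6,0.148,0.095,-0.091,0.48,0.03,-0.53,0.6,0.148,0.095,-0.091,0.57,0.036,-0.63,0.6,0.148,0.095,-0.091,0.67,0.042,-0.73,0.6,0.148,0.095,-0.091,0.76,0.048,-0.83,0.6,0.148,0.095,-0.091,0.86,0.054,-0.94,0.6,0.148,0.095,-0.091,0.96,0.06,-1.05,0.6,0.148,0.095,-0.091,1.06,0.066,-1.159,0.6])

```text
clock: 8.45
eef_pos: [650.5, -260.0, 388.6]
tcp_rot: [-2.793, -0.697, 2.436]
contact_force: [0.2, 0.4, -0.5]
opening: 0.597
```

drive_tool(targets=[0,0,0,0,0,0,0.6,0,0,0,0,0,0,0.6,0,0,0,0,0,0,0.6])

```text
clock: 8.7
eef_pos: [650.2, -260.3, 390.0]
tcp_rot: [-2.795, -0.691, 2.427]
contact_force: [-0.5, 0.1, 0.6]
opening: 0.599
```

Run:
```python
from h import *
T=np.load('T2.npy');p,R,s=cur();print(s['clock'],p.round(1),np.round(s['qpos'],2))
Rk,pk=kpose(T,1.5,-1); rel(Rk,kpose(T,1.5,-1,back=70)[1],'pre');rel(Rk,pk,'grasp')
```

```text
8.7 [ 650.2 -260.3  390. ] [-0.34  0.78  0.9  -0.13  2.21 -1.36]
pre t [-0.1013, 0.1338, 0.0476] w [0.1355, 0.0094, -0.1492] rows 4.2
grasp t [-0.1013, 0.1243, 0.117] w [0.1355, 0.0094, -0.1492] rows 4.8
```

drive_tool(targets=[-0.03,0.03,0.01,0.07,0.005,-0.075,0.6,-0.06,0.07,0.025,0.1355,0.009,-0.149,0.6,-0.08,0.1,0.035,0.1355,0.009,-0.149,0.6,-0.101,0.134,0.048,0.1355,0.009,-0.149,0.6,-0.101,0.134,0.048,0.1355,0.009,-0.149,0.6,-0.101,0.134,0.048,0.1355,0.009,-0.149,0.6,-0.101,0.134,0.048,0.1355,0.009,-0.149,0.6])

```text
clock: 9.28
eef_pos: [736.6, -191.4, 257.2]
tcp_rot: [-2.779, -0.751, 2.61]
contact_force: [0.3, -0.7, 0.7]
opening: 0.602
```

Run:
```python
from h import *
T=np.load('T2.npy');p,R,s=cur();print(s['clock'],p.round(1),np.round(s['qpos'],2))
Rk,pk=kpose(T,1.5,-1);rel(Rk,pk,'grasp')
f=grab_frame('wrist');C=cam(f)
im=cv2.resize(f['color'],(768,576))
for th,c in ((1.4,(255,0,0)),(1.5,(0,0,255)),(1.6,(0,255,0))):
    for P in (kp(th,-80,46),kp(th,-80,4)):
        q=proj(C,ap(T,P))[0]*1.5;cv2.circle(im,tuple(int(v) for v in q),4,c,-1)
cv2.imwrite('pics/k.png',im)
```

```text
9.2833 [ 736.6 -191.4  257.2] [-0.21  1.01  0.76 -0.16  2.18 -1.43]
grasp t [-0.0012, 0.0012, 0.0703] w [-0.001, 0.001, 0.0004] rows 1.7
```

View pics/k.png

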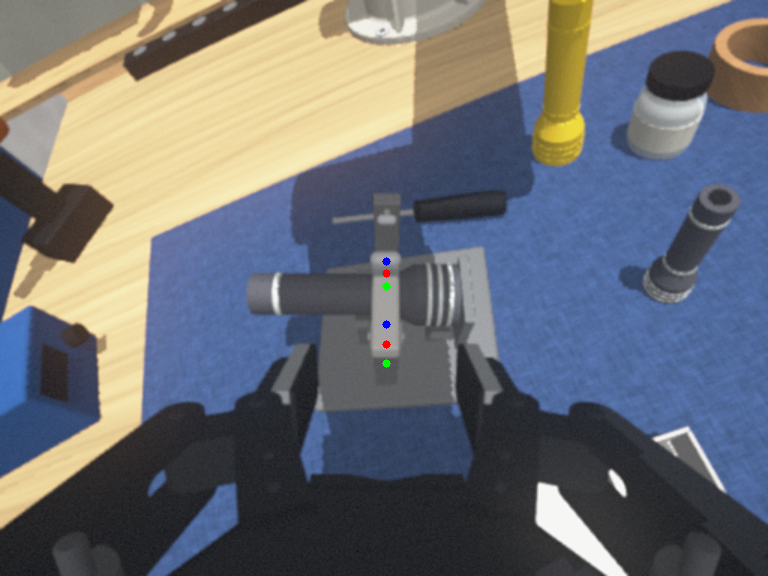

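The post is centred between the jaws: its end is at (386,350), matching 1.5 rad. Closing on it.

drive_tool(targets=[-0.001,0.001,0.03,0,0,0,0.6,-0.001,0.001,0.055,0,0,0,0.6,-0.001,0.001,0.07,0,0,0,0.6,-0.001,0.001,0.07,0,0,0,0.6,-0.001,0.001,0.07,0,0,0,0,-0.001,0.001,0.07,0,0,0,0,-0.001,0.001,0.07,0,0,0,0,-0.001,0.001,0.07,0,0,0,0,-0.001,0.001,0.07,0,0,0,0,-0.001,0.001,0.07,0,0,0,0,-0.001,0.001,0.07,0,0,0,0,-0.001,0.001,0.07,0,0,0,0], force=40)

```text
clock: 10.33
eef_pos: [687.5, -190.7, 210.6]
tcp_rot: [-2.776, -0.748, 2.61]
contact_force: [-0.9, -8.6, 7.9]
opening: 0.156
```

Run:
```python
from h import *
T=np.load('T2.npy');p,R,s=cur();print(s['clock'],s['opening'],s['contact_force'],p.round(1),ap(np.linalg.inv(T),p+R[:,2]*G).round(1),kp(1.5,-80,32))
for th in (1.4,1.3,1.2,1.1,1.0,.9,.8,.7,.6):
    Rk,pk=kpose(T,th,-1);rel(Rk,pk,th)
```

```text
10.3333 0.1564358086839191 [-0.94663206 -8.59709543  7.91286487] [ 687.5 -190.7  210.6] [[ 60.6  73.7 106.6]] [ 59.          72.26086344 104.56318938]
1.4 t [0.0122, 0.0014, 0.007] w [-0.0035, -0.0961, -0.0008] rows 0.8
1.3 t [0.0246, 0.0014, 0.0128] w [-0.0035, -0.1961, -0.0006] rows 1.6
1.2 t [0.0363, 0.0014, 0.0198] w [-0.0035, -0.2961, -0.0004] rows 2.4
1.1 t [0.0472, 0.0015, 0.028] w [-0.0036, -0.3961, -0.0003] rows 3.2
1.0 t [0.0573, 0.0015, 0.0372] w [-0.0036, -0.4961, -0.0001] rows 4.0
0.9 t [0.0664, 0.0015, 0.0473] w [-0.0036, -0.5961, 0.0001] rows 4.8
0.8 t [0.0744, 0.0015, 0.0583] w [-0.0036, -0.6961, 0.0003] rows 5.6
0.7 t [0.0813, 0.0016, 0.0701] w [-0.0036, -0.7961, 0.0005] rows 6.4
0.6 t [0.087, 0.0016, 0.0824] w [-0.0036, -0.8961, 0.0006] rows 7.2
```

drive_tool(targets=[0.006,0.001,0.0035,0,-0.048,0,0,0.0122,0.0014,0.007,0,-0.096,0,0,0.0184,0.0014,0.01,0,-0.146,0,0,0.0246,0.0014,0.0128,0,-0.196,0,0,0.0363,0.0014,0.0198,0,-0.296,0,0,0.0472,0.0014,0.028,0,-0.396,0,0,0.0573,0.0014,0.0372,0,-0.496,0,0,0.0664,0.0014,0.0473,0,-0.596,0,0,0.0744,0.0014,0.0583,0,-0.696,0,0,0.0813,0.0014,0.0701,0,-0.796,0,0,0.087,0.0014,0.0824,0,-0.896,0,0,0.087,0.0014,0.0824,0,-0.896,0,0])

```text
clock: 11.33
eef_pos: [567.5, -155.2, 212.5]
tcp_rot: [-2.874, 0.11, 2.896]
contact_force: [-11.3, -7.1, 20.6]
opening: 0.153
```

Run:
```python
from h import *
T=np.load('T2.npy');p,R,s=cur();print(s['clock'],s['opening'],s['contact_force'],np.round(s['qpos'],2),ap(np.linalg.inv(T),p+R[:,2]*G).round(1),kp(.6,-80,32).round(1))
for th in (.6,.5,.4,.3,.2,.15,.1,.05,0,-.03):
    Rk,pk=kpose(T,th,-1);rel(Rk,pk,th)
```

```text
11.3333 0.15335410401187763 [-11.30398684  -7.1202057   20.60632114] [-0.14  0.38  1.86 -0.37  0.86 -1.22] [[60.2 -7.2 93.5]] [59.  -2.  94.1]
0.6 t [-0.0054, 0.0009, 0.0] w [-0.004, 0.0008, 0.0041] rows 0.1
0.5 t [0.0075, 0.001, 0.0046] w [-0.0038, -0.0992, 0.0043] rows 0.8
0.4 t [0.0198, 0.0011, 0.0104] w [-0.0036, -0.1992, 0.0045] rows 1.6
0.3 t [0.0314, 0.0011, 0.0175] w [-0.0034, -0.2992, 0.0046] rows 2.4
0.2 t [0.0424, 0.0012, 0.0257] w [-0.0032, -0.3992, 0.0048] rows 3.2
0.15 t [0.0475, 0.0013, 0.0301] w [-0.003, -0.4492, 0.0049] rows 3.6
0.1 t [0.0524, 0.0013, 0.0349] w [-0.0029, -0.4992, 0.005] rows 4.0
0.05 t [0.0571, 0.0013, 0.0398] w [-0.0028, -0.5492, 0.0051] rows 4.4
0 t [0.0615, 0.0014, 0.045] w [-0.0027, -0.5992, 0.0051] rows 4.8
-0.03 t [0.064, 0.0014, 0.0483] w [-0.0026, -0.6292, 0.0052] rows 5.0
```

drive_tool(targets=[0.003,0.001,0.003,0,-0.05,0,0,0.0075,0.001,0.0046,0,-0.1,0,0,0.0135,0.001,0.0075,0,-0.15,0,0,0.0198,0.001,0.0104,0,-0.2,0,0,0.0256,0.001,0.014,0,-0.25,0,0,0.0314,0.001,0.0175,0,-0.3,0,0,0.037,0.001,0.0216,0,-0.35,0,0,0.0424,0.001,0.0257,0,-0.4,0,0,0.0475,0.001,0.03,0,-0.45,0,0,0.0524,0.001,0.0349,0,-0.5,0,0,0.0524,0.001,0.0349,0,-0.5,0,0])

```text
clock: 12.25
eef_pos: [528.8, -151.1, 191.9]
tcp_rot: [-2.841, 0.557, 3.026]
contact_force: [-19.1, 5.0, 10.9]
opening: 0.155
```

Run:
```python
from h import *
T=np.load('T2.npy');p,R,s=cur();g=ap(np.linalg.inv(T),p+R[:,2]*G)[0];d=g-[59,46,22.5]
print(s['clock'],s['opening'],s['contact_force'],np.round(s['qpos'],2),g.round(1),kp(.1,-80,32).round(1),'th',np.arctan2(d[2],-d[1])-np.arctan2(32,80),np.hypot(d[1],d[2]))
for th in (.1,.05,0,-.03,-.06):
    Rk,pk=kpose(T,th,-1);rel(Rk,pk,th)
```

```text
12.25 0.15458726730345848 [-19.11151968   4.98934936  10.8525875 ] [-0.14  0.28  2.22 -1.29  0.3  -0.31] [ 60.7 -22.3  80.3] [ 59.  -30.4  62.3] th 0.3217589625560242 89.42308645687888
0.1 t [0.0186, 0.0019, 0.0106] w [0.0077, -0.0365, -0.003] rows 0.5
0.05 t [0.025, 0.0019, 0.013] w [0.0077, -0.0865, -0.0032] rows 0.7
0 t [0.0312, 0.0019, 0.0157] w [0.0076, -0.1365, -0.0034] rows 1.1
-0.03 t [0.0349, 0.0018, 0.0174] w [0.0075, -0.1665, -0.0035] rows 1.3
-0.06 t [0.0386, 0.0018, 0.0193] w [0.0075, -0.1965, -0.0036] rows 1.6
```

The wrist hit the q4 limit (-1.3) with the bar at about 0.32 rad. I'll let go, back off, and regrasp with the tool upright to finish.

drive_tool(targets=[0,0,0,0,0,0,0.5,0,0,0,0,0,0,0.5,0,0,0,0,0,0,0.5,0,0,0,0,0,0,0.5,0,0,-0.03,0,0.05,0,0.5,0,0,-0.06,0,0.1,0,0.5,0,0,-0.09,0,0.2,0,0.5,0,0,-0.09,0,0.2,0,0.5,0,0,-0.09,0,0.2,0,0.5])

```text
clock: 13.0
eef_pos: [488.7, -116.6, 267.6]
tcp_rot: [-2.874, 0.364, 2.969]
contact_force: [1.6, -1.3, 0.7]
opening: 0.501
```

Run:
```python
from h import *
T=np.load('T2.npy');p,R,s=cur();print(s['clock'],s['contact_force'],np.round(s['qpos'],2),p.round(1))
fs={n:grab_frame(n) for n in ['scene','side']};out=[]
for n,(x0,y0,w) in {'scene':(100,130,130),'side':(250,80,130)}.items():
    C=cam(fs[n]);im=cv2.resize(fs[n]['color'][y0:y0+w,x0:x0+w],(400,400),interpolation=cv2.INTER_CUBIC)
    for t,c in ((.1,(255,0,0)),(.25,(0,255,0)),(.4,(0,0,255))):
        for P in (kp(t,-98,0),kp(t,-80,46)):
            q=((proj(C,ap(T,P))[0]-[x0,y0]+.5)/w*400).astype(int);cv2.circle(im,tuple(map(int,q)),2,c,-1)
    out.append(im)
cv2.imwrite('pics/k2.png',np.hstack(out))
for th in (.2,.3,.35):
    Rk,pk=kpose(T,th,-1,a0=15,th0=.32,back=80,r=34);rel(Rk,pk,th)
```

```text
13.0 [ 1.58862485 -1.34536689  0.74375469] [-0.08  0.1   2.13 -0.52  0.64 -1.05] [ 488.7 -116.6  267.6]
0.2 t [-0.0863, 0.0006, 0.0328] w [0.0096, 0.524, 0.0067] rows 4.2
0.3 t [-0.105, 0.0005, 0.0356] w [0.0093, 0.624, 0.0072] rows 5.0
0.35 t [-0.1143, 0.0004, 0.0377] w [0.0091, 0.674, 0.0075] rows 5.4
```

View pics/k2.png

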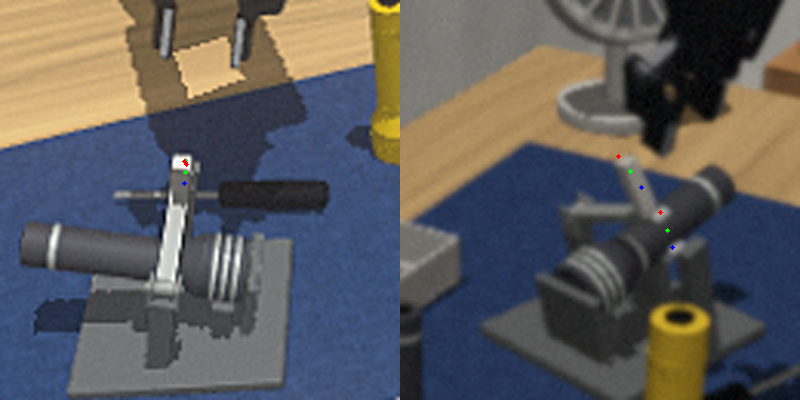

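The post end at side (625,160) and the bar end at (660,213) put the bar at about 0.38 rad. The torch is still seated. Now the upright regrasp.

Run:
```python
from h import *
T=np.load('T2.npy')
for b in (80,0):
    Rk,pk=kpose(T,.38,-1,a0=15,th0=.38,back=b,r=34);rel(Rk,pk,b);print(pk.round())
```

```text
80 t [-0.1135, 0.0005, 0.0342] w [0.0092, 0.644, 0.0073] rows 5.2
[ 604. -147.  276.]
0 t [-0.0654, -0.0, 0.0981] w [0.0092, 0.644, 0.0073] rows 5.2
[ 578. -160.  201.]
```

drive_tool(targets=[-0.025,0,0.005,0,0.12,0,0.5,-0.05,0,0.012,0,0.24,0,0.5,-0.075,0,0.02,0,0.36,0,0.5,-0.1,0,0.028,0,0.48,0,0.5,-0.1135,0,0.034,0.005,0.6,0.005,0.5,-0.1135,0,0.034,0.009,0.644,0.007,0.5,-0.1135,0,0.034,0.009,0.644,0.007,0.5,-0.1135,0,0.034,0.009,0.644,0.007,0.5])

```text
clock: 13.77
eef_pos: [602.2, -148.4, 271.8]
tcp_rot: [-2.867, -0.257, 2.792]
contact_force: [-0.2, 0.5, -0.7]
opening: 0.505
```

Run:
```python
from h import *
T=np.load('T2.npy');p,R,s=cur();print(s['clock'],p.round(1),np.round(s['qpos'],2))
for b in (80,0):
    Rk,pk=kpose(T,.38,-1,a0=15,th0=.38,back=b,r=34);rel(Rk,pk,b)
```

```text
13.7667 [ 602.2 -148.4  271.8] [-0.15  0.51  1.51 -0.22  1.43 -1.34]
80 t [0.0003, 0.0007, -0.0048] w [-0.0032, -0.0044, -0.0002] rows 0.1
0 t [-0.0, 0.001, 0.0752] w [-0.0032, -0.0044, -0.0002] rows 1.8
```

drive_tool(targets=[0,0.001,0.025,0,0,0,0.5,0,0.001,0.05,0,0,0,0.5,0,0.001,0.075,0,0,0,0.5,0,0.001,0.075,0,0,0,0.5,0,0.001,0.075,0,0,0,0,0,0.001,0.075,0,0,0,0,0,0.001,0.075,0,0,0,0,0,0.001,0.075,0,0,0,0,0,0.001,0.075,0,0,0,0,0,0.001,0.075,0,0,0,0], force=50)

```text
clock: 14.6
eef_pos: [578.8, -160.5, 206.1]
tcp_rot: [-2.867, -0.254, 2.793]
contact_force: [-4.1, -5.9, 2.4]
opening: 0.147
```

Run:
```python
from h import *
T=np.load('T2.npy');p,R,s=cur();g=ap(np.linalg.inv(T),p+R[:,2]*G)[0];d=g-[59,46,22.5]
print(s['clock'],s['opening'],s['contact_force'],g.round(1),'th',np.arctan2(d[2],-d[1])-np.arctan2(34,80),np.hypot(d[1],d[2]),np.hypot(34,80))
for th in (.38,.3,.25,.2,.15,.1,.05,0,-.03,-.06):
    Rk,pk=kpose(T,th,-1,a0=15,th0=.38,r=34);rel(Rk,pk,th)
```

```text
14.6 0.14677640352377294 [-4.10360788 -5.91311279  2.40893225] [ 60.3 -15.1  88.2] th 0.4202501614412059 89.74899989471182 86.92525524840292
0.38 t [-0.0005, 0.0012, 0.0045] w [-0.0035, -0.0013, -0.0001] rows 0.1
0.3 t [0.007, 0.0012, 0.0108] w [-0.0035, -0.0813, 0.0001] rows 0.7
0.25 t [0.0114, 0.0012, 0.0151] w [-0.0035, -0.1313, 0.0002] rows 1.1
0.2 t [0.0156, 0.0012, 0.0196] w [-0.0035, -0.1813, 0.0002] rows 1.5
0.15 t [0.0196, 0.0012, 0.0243] w [-0.0035, -0.2313, 0.0003] rows 1.9
0.1 t [0.0233, 0.0012, 0.0292] w [-0.0035, -0.2813, 0.0004] rows 2.3
0.05 t [0.0268, 0.0013, 0.0342] w [-0.0035, -0.3313, 0.0005] rows 2.7
0 t [0.0301, 0.0013, 0.0394] w [-0.0034, -0.3813, 0.0006] rows 3.1
-0.03 t [0.0319, 0.0013, 0.0427] w [-0.0034, -0.4113, 0.0006] rows 3.3
-0.06 t [0.0336, 0.0013, 0.0459] w [-0.0034, -0.4413, 0.0007] rows 3.5
```

drive_tool(targets=[0.003,0.001,0.003,0,-0.035,0,0,0.007,0.001,0.007,0,-0.08,0,0,0.0114,0.001,0.012,0,-0.13,0,0,0.0156,0.001,0.0165,0,-0.18,0,0,0.0196,0.001,0.0213,0,-0.23,0,0,0.0233,0.001,0.0262,0,-0.28,0,0,0.0268,0.001,0.032,0,-0.33,0,0,0.0301,0.001,0.038,0,-0.38,0,0,0.0301,0.001,0.0395,0,-0.38,0,0,0.0301,0.001,0.0395,0,-0.38,0,0])

```text
clock: 15.43
eef_pos: [539.4, -155.9, 181.4]
tcp_rot: [-2.874, 0.116, 2.893]
contact_force: [-22.0, 9.6, 59.0]
opening: 0.146
```

Run:
```python
from h import *
T=np.load('T2.npy');p,R,s=cur();g=ap(np.linalg.inv(T),p+R[:,2]*G)[0];d=g-[59,46,22.5]
print(s['clock'],s['opening'],s['contact_force'],np.round(s['qpos'],2),g.round(1),'th',np.arctan2(d[2],-d[1])-np.arctan2(37,80),np.hypot(d[1],d[2]))
print('tool -z_s in tool',(R.T@-T[:3,2]).round(2))
for th in (0,-.06):
    Rk,pk=kpose(T,th,-1,a0=15,th0=.38,r=36);rel(Rk,pk,th)
```

```text
15.4333 0.14613285300897277 [-22.02849382   9.60781005  59.04387262] [-0.15  0.38  1.94 -0.4   0.77 -1.17] [ 60.2 -33.8  61.3] th 0.01909381302624691 88.70044120439009
tool -z_s in tool [0.12 0.   0.99]
0 t [0.0005, 0.0009, 0.0027] w [-0.0042, 0.0018, -0.0008] rows 0.1
-0.06 t [0.0063, 0.001, 0.0074] w [-0.0042, -0.0582, -0.0007] rows 0.5
```

The 59 N reaction with the grip at about 0.02 rad suggests the bar is past the catch and on its stop. Releasing, backing off, and checking with the last picture (11 viewed so far).

drive_tool(targets=[0,0,-0.001,0,0,0,0.4,0,0,-0.001,0,0,0,0.4,0,0,-0.001,0,0,0,0.5,0,0,-0.001,0,0,0,0.5,0,0,-0.03,0,0,0,0.5,0,0,-0.06,0,0,0,0.5,0,0,-0.09,0,0,0,0.5,0,0,-0.12,0,0,0,0.5,0,0,-0.12,0,0,0,0.5,0,0,-0.12,0,0,0,0.5])

```text
clock: 16.27
eef_pos: [535.0, -121.4, 291.1]
tcp_rot: [-2.878, 0.114, 2.894]
contact_force: [-0.1, 0.1, -0.2]
opening: 0.5
```

Run:
```python
from h import *
T=np.load('T2.npy');p,R,s=cur();print(s['clock'],s['contact_force'],p.round(1))
fs={n:grab_frame(n) for n in ['wrist','scene','side']};out=[]
ths=((0,(0,255,0)),(.08,(0,0,255)))
for n in fs:
    C=cam(fs[n])
    c0=proj(C,ap(T,[[50,-15,20]]))[0];w={'wrist':150,'scene':80,'side':90}[n]
    x0,y0=[int(np.clip(v-w/2,0,m-w)) for v,m in zip(c0,(512,384))]
    im=cv2.resize(fs[n]['color'][y0:y0+w,x0:x0+w],(400,400),interpolation=cv2.INTER_CUBIC)
    raw=im.copy()
    for t,c in ths:
        for P in (kp(t,-98,4),kp(t,-80,46)):
            q=((proj(C,ap(T,P))[0]-[x0,y0]+.5)/w*400).round(1);print(n,t,q);cv2.circle(im,tuple(int(v) for v in q),2,c,-1)
    q=((proj(C,ap(T,[[0,0,0],[165,0,0]]))-[x0,y0]+.5)/w*400).astype(int);cv2.line(im,tuple(map(int,q[0])),tuple(map(int,q[1])),(255,0,255),1)
    out.append(im if n!='side' else im);
    if n=='side': out.append(raw)
g=np.vstack([np.hstack(out[:2]),np.hstack(out[2:])]);cv2.imwrite('pics/fin.png',cv2.resize(g,(600,600)) )
cv2.imwrite('pics/fin.png',g[:,:] if g.shape[0]<=600 else cv2.resize(g,(600,600),interpolation=cv2.INTER_AREA))
```

```text
16.2667 [-0.14327368  0.10441812 -0.20339685] [ 535.  -121.4  291.1]
wrist 0 [180.2 117.7]
wrist 0 [179.4 206.2]
wrist 0.08 [180.  125.4]
wrist 0.08 [179.2 225. ]
scene 0 [194.7 136.7]
scene 0 [197.1  99.5]
scene 0.08 [195.8 126.1]
scene 0.08 [197.1  95.5]
side 0 [271.7 211.1]
side 0 [234.6 131.8]
side 0.08 [269.1 198.3]
side 0.08 [227.1 119.1]
```

View pics/fin.png

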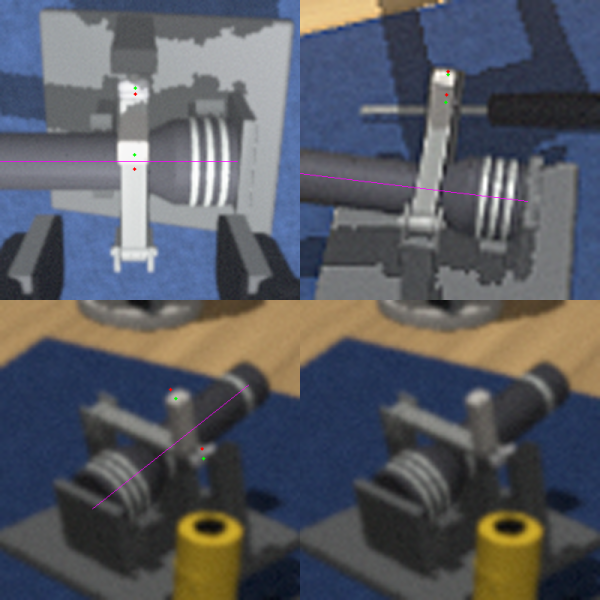

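The final picture shows the bar flat across the barrel. The post end is at wrist (133,152), against a predicted (134,155) for shut and (134,169) for 0.08 rad. In the side view it is at (178,398), against (176,398) for shut. The torch lies on the V-block axis with its lens a few mm from the stop, and the gripper is clear.

```bash
python3 -c "
from rig import *
print(sense()['clock'],sense()['contact_force']);print(sign_off())"
```

```text
16.4167 [-0.0072325   0.6326028  -0.37858345]
the job is handed in; nothing more can be done
None
```

I laid the larger dark torch in the cradle, shut the keeper bar over it and handed the job in at 16.4 s; `sign_off` gives no verdict.

**Torch:** I lowered it by hand until it touched the V-blocks, with about 5.5 N of extra contact force while still gripped, then let go.

**Keeper:** The first swing stopped at about 0.38 rad because the wrist reached its joint 4 limit. I let go, regrasped the post with the tool upright and pressed the bar down until the reaction reached 59 N. The catch itself needs about 6 N.

**Last checks:**
- **Bar:** both the wrist and side views put the post end within a few pixels of the shut position. That is roughly 0 rad, give or take 0.02, against the 0.04 limit.
- **Torch position:** it lies on the V-block axis with an estimated gap of up to 4 mm at the stop. I did not measure this more closely.
- **Robot:** the gripper is open and touching nothing.
- **Bystanders:** I never deliberately touched them and saw none displaced, but I did not re-measure their positions at the end.

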